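# Bring the green-lidded preserve to the front of the jam carousel and lock it

### The job

Turn the round wooden jam tray, pushing its rim and never the jars, until the jar with the green lid stands at the front by the brass stud, and let the brass drop latch down so that it sits fully home in the tray's slot and locks the tray there. Do not lean hard on anything, and leave the other things on the worktop where they stand.

Things in the scene. Friction and masses are not known exactly. Their poses are not given: they have to be found in the camera images.
- stand: Fixed stand of the jam carousel: black steel foot plate, 300 mm across, 8 mm thick, with the latch bracket at its edge. Origin on the tray's axis at the underside; z up; its own -x axis points to the front, where a brass stud (18 mm wide, 10 mm high) stands 180 mm from the axis. The wooden tray that carries three jars turns on it, either way, without end.
- tray_axis (a point): Fixed point on the tray's axis, level with the top of its rim (44 mm above the worktop). The tray is a wooden disc 280 mm across, underside 18 mm and inner floor 38 mm above the worktop. Its flat rim runs from radius 110 to 140 mm, broken only by three slots. Jar collars reach out to radius 104 mm, jar tops to 113 mm above the worktop. Each jar has up to 4 mm of play in its collar.
- rim_front (a point): Fixed point on the tray's rim top at the front, 127 mm from the axis. The top is faced with flat black non-slip rubber; nothing on it can be gripped: press a fingertip down on it, 5 to 14 N, keep that press and follow an arc round the axis; lift, go back, press again. The tray needs about 0.8 N at the rim to start, twice that at 0.1 m/s, and stays where it is left. A jar's place tells its angle to about 3 degrees.
- front_place (a point): Fixed point 66 mm from the tray's axis towards the front stud, at the height of the tray's floor (38 mm): where the front jar's centre belongs. The three jars stand 66 mm from the axis, 120 degrees apart.
- slot_place (a point): Fixed point on the rim's top under the latch tongue, 131.5 mm from the axis, 75 degrees counter-clockwise (seen from above) from the front. The rim has three slots, 18 mm wide, cut in from its edge right through, 120 degrees apart: one lies just here whenever a jar's collar is exactly at the front. Any of them will take the latch.
- latch_pin (a point): Fixed point: middle of the latch's level pin, on a bracket 40 mm wide, 184 mm from the tray's axis and 56 mm above the worktop, in line with slot_place. The brass latch bar is 68 mm long, 22 mm wide, 8 mm thick; under its free end is a tongue 14 mm wide (9 mm at its foot) and 20 mm deep that fits a slot with 2 mm each side.
- latch (a joint): Angle of the drop latch about its pin, rad. 1.95: thrown open, leaning outwards past upright, kept there by its weight (so it starts). Pushed inwards past upright (1.57) it falls towards the tray. About 0.25: tongue riding on the rim beside a slot; it drops by itself into the first slot turned under it. About 0.1: foot caught half in, turn on a little. 0: home, bar level, tray locked. Lift it by the knob to free it.
- latch_knob (a point): Centre of the latch's black ball knob, 17 mm across, 54 mm along the bar from the pin and 18 mm off the bar's middle plane. Latch open: it is on the side away from the tray, about 221 mm from the tray's axis and 100 mm above the worktop. The bar can be pushed over by bearing on the knob or on the bar's outer face.
- jar_green_lid: The jar to bring to the front: 60 mm across, 75 mm high, with a green lid and red preserve, 0.32 kg, standing loose in its collar on the tray. Origin at the centre of its underside, z up.
- jar_amber: Another jar in the tray: 59 mm across, 75 mm high, red lid, amber preserve. Origin at the centre of its underside, z up.
- jar_red: The third jar in the tray: 60 mm across, 75 mm high, red lid, red preserve. Origin at the centre of its underside, z up.
- sign: Bystander: small sign holder with a black foot, 45 x 66 mm, 64 mm high, loose. Origin at the centre of its underside.
- plate: Bystander: white plate, 240 mm across, 23 mm high, loose. Origin at the centre of its underside.
- teaspoon: Bystander: teaspoon lying on the worktop, 133 x 27 x 11 mm, loose. Origin at the centre of its underside.
Not all that is in view belongs to the job. What is shaped like the jar_amber but purple is not meant.

How it is judged (in metres and radians):
On the way, in this order (a step that is already met when the one before it is completed fails the run):
1. the green-lidded jar is turned to the front (horizontal distance between jar_green_lid and front_place below 0.02 m), for 0.1 s.
2. the latch has dropped home in the slot (value of joint latch below 0.1 rad), for 0.2 s.
At the end, for the whole second after the job is handed in: The green-lidded jar stands within 12 mm of the front place, the latch is home in the slot (under 0.1 rad), and all three jars stand upright (within 0.1 rad) and at rest on the tray (horizontal distance between jar_green_lid and front_place below 0.012 m and value of joint latch below 0.1 rad and angle between each of jar_green_lid, jar_amber, jar_red's own z axis and vertical below 0.1 rad and linear speed of each of jar_green_lid, jar_amber, jar_red below 0.02 m/s); the robot touches nothing.
It fails at once if the robot pushes a jar (contact force between any of the fingers, the arm and jar_green_lid above 2 N or contact force between any of the fingers, the arm and jar_amber above 2 N or contact force between any of the fingers, the arm and jar_red above 2 N).
It fails at once if the fingers press on something with more than 60 N (contact force between the fingers and anything else above 60 N).
It fails at once if the sign holder, the plate or the teaspoon is moved by more than 25 mm (distance of any of sign, plate, teaspoon from where it was at the start of the episode above 0.025 m).
It also fails if it takes over 72 s, if anything falls off the work surface, if the arm or the gripper's body presses on something with over 40 N, if the wrist force passes 120 N, or if a joint passes its speed limit or range.

### The arm

A 6-joint arm with a two-finger parallel gripper is mounted at the origin on a cart in front of the work surface, level with it; the furniture and walls round the work are solid. World frame = base frame: x ahead of the robot, y to its left, z up, the work surface at z = 0. Lengths are in mm, angles in rad, forces in N, time in s.
With the tool pointing down it reaches from about 300 to 775 mm from the base axis. Payload 14.6 kg.
Tool frame: the origin (TCP) lies midway between the tips of the shut fingers; the grasp point (between the pads) lies 19 mm behind it (grip_depth is the distance from the TCP to the grasp point, in mm); z points along the fingers, y is the direction in which the jaws open and shut (so a half turn about z gives the same grasp; the last joint's range is limited). The gripper opens to 94 mm and grips with 3 to 60 N. Pads are 16 mm wide; open, the fingers measure 119 mm over their backs; the gripper's body (75 mm by 177 mm) begins 78 mm behind the grasp point.
Start: joints at [1.25, 0.3, 1.521, -0, 1.321, -0.067], TCP at [138.094, 532.371, 205.446] pointing down, gripper open.
Joint ranges: [-3.03, 3.03], [-0.79, 2.21], [0.23, 2.52], [-1.04, 4.18], [0, 3.07], [-2.55, 2.55]. Speed limits (rad/s): [2.22, 2.22, 2.57, 3.14, 3.14, 3.14].

### API

Orientations are given as [roll, pitch, yaw] about the fixed x, y, z axes, in that order (R = Rz(yaw) Ry(pitch) Rx(roll)).
In Python, from cell import read_state, camera, camera_info, sign_off, grip_depth gives the robot as it stands.
- The arm moves only by the tool drive_tool, never from a script. Its argument "motion" is one flat list of numbers, 4 for each row, row after row: the shift along the tool's x, y, z in mm, then the turn about the tool's z in rad. A call has 1 to 8 rows; each row shifts and turns the pose as measured when the row begins, along the tool's axes as they then stand; what a row does not reach is not made up. A row lasts 1/12 s, in which the tool goes at most 41.7 mm and 7.16 degrees, less where a joint would pass 70% of its speed; a pose out of reach is approached as far as the arm can. A call is refused whole if a number of a shift passes 41.7 or a number of a turn 0.125, either way. A call with a gripper value outside its range is refused whole. "jaw" is the closure, from 0 (fully open) to 1 (shut), set as the call begins (left out, the last holds). The fingers move at their own pace and stop on an object; "grip_force" is the grip in N (left out, the last holds). Time passes only in rows, so rows that do not move let the fingers close. It gives the time, the measured TCP pose, the force and the opening at its end, in the units of the state.
- read_state(): the state, without advancing time (a new reading comes with each control period).
- camera(name): name is "scene" or "side" or "wrist"; returns the picture (400x640x3 uint8, red, green, blue); there is no depth.
- camera_info(name): a dict with "fovy" (degrees; the focal length in pixels is half the picture's height over the tangent of half this angle, whatever the lens; pixels are square), "cx", "cy" (the principal point, pixels), "k1" (the pictures are not rectified: a ray, as slopes to the right and down, at radius r is drawn at 1 + k1 r^2 times it, then the intrinsics apply), "camera_from_world" (4x4, takes a point from world to camera coordinates). Camera axes: x right, y up, looking along -z (the intrinsics and any distortion apply to the point x, -y, -z); pixel columns grow to the right and rows downward; lengths in mm; the calibration is good to about 2 mm. A picture is of the moment at which its call begins: read the wrist's pose just before it. camera_info takes no time and is no camera call; for the wrist camera it gives the pose at the moment of the call.
- sign_off(): hands the job in, once; it reports no verdict.
The state is a dict: "clock": time; "joints": joint angles; "qd": joint speeds; "effort": joint torques, N m; "eef_pos": TCP position; "eef_rot": TCP orientation; "wrist_force": force on the tool from outside, world axes, zero at the start; "moment": the same for the moment, N m; "finger_gap": finger opening in mm.
Only numpy, scipy, OpenCV 4.12 (cv2) and the standard library are available. Lean on these libraries where they do the work, as an engineer would, in place of code of your own. Each camera call takes 0.05 s, during which the arm holds its last target. There are 200 camera calls.

## Working session

There is one attempt and no reset: what is moved stays moved. The work goes in short steps, Python scripts to look and compute and a tool call to move; the robot and the scene stay as the last step left them, time stands still between calls to the robot, and variables do not carry over. Pictures are saved under pics/ and viewed, on a budget of 10 in all, crops included, one or two more only if the job needs it, and the job is handed in when it is done.

Besides the shell and the picture viewer there is one more tool, called after "Request:" by a JSON object that holds its "op" and its "data", one argument or row to a line. drive_tool: Moves the arm, as the interface text tells. Its arguments: {"type":"object","properties":{"motion":{"type":"array","items":{"type":"number"}},"jaw":{"type":"number"},"grip_force":{"type":"number"}},"required":["motion"]}

```bash
mkdir -p pics; python3 - <<'E'
from cell import *
import cv2,numpy as np
print(read_state())
a=camera("scene");b=camera("side")
cv2.imwrite("pics/a.png",a[...,::-1]);cv2.imwrite("pics/b.png",b[...,::-1])
for n in("scene","side","wrist"):print(n,camera_info(n))
E
```

```text
{'clock': 0.0, 'joints': array([ 1.25039837e+00,  3.00448139e-01,  1.52158778e+00, -2.16126790e-05,
        1.32068355e+00, -6.65916521e-02]), 'qd': array([-0.0004717 ,  0.00047622,  0.0012844 ,  0.0010213 , -0.00204794,
        0.00019516]), 'effort': array([ 2.58865388e-03, -5.31803906e+01, -3.52734590e+01,  7.09072687e-02,
        2.44325126e-02, -9.84726557e-05]), 'eef_pos': array([138.02090892, 532.13023798, 204.89608784]), 'eef_rot': array([-3.14046694e+00, -5.40934535e-05,  2.88779168e+00]), 'wrist_force': array([-0.05183405, -0.17169404, -0.49048283]), 'moment': array([ 0.01810688, -0.0061975 ,  0.02267415]), 'finger_gap': 94.12992719939467}
scene {'fovy': 46.54068657637732, 'cx': 318.6916584819411, 'cy': 204.4818760089226, 'k1': -0.13237986635919655, 'camera_from_world': array([[ 7.22276838e-01, -6.91320973e-01,  1.97858912e-02,
        -4.20480317e+02],
       [ 4.48978814e-01,  4.90459850e-01,  7.46905055e-01,
        -2.36122056e+02],
       [-5.26055314e-01, -5.30588775e-01,  6.64636260e-01,
        -1.03780830e+03],
       [ 0.00000000e+00,  0.00000000e+00,  0.00000000e
[... 286 characters left out ...]
364e-01,  8.83592217e-01,
        -1.44173660e+02],
       [-3.17095854e-01, -8.24957730e-01,  4.67862119e-01,
        -1.07806465e+03],
       [ 0.00000000e+00,  0.00000000e+00,  0.00000000e+00,
         1.00000000e+00]])}
wrist {'fovy': 59.79948710571257, 'cx': 322.1257801669814, 'cy': 190.43329337409125, 'k1': -0.048995120505013576, 'camera_from_world': array([[ 2.50108579e-01,  9.68217528e-01, -7.19405893e-04,
        -5.49320856e+02],
       [-9.38657556e-01,  2.42290358e-01, -2.45392289e-01,
         2.58717882e+01],
       [-2.37418810e-01,  6.20499925e-02,  9.69423595e-01,
        -3.90233954e+02],
       [ 0.00000000e+00,  0.00000000e+00,  0.00000000e+00,
         1.00000000e+00]])}
```

View pics/a.png

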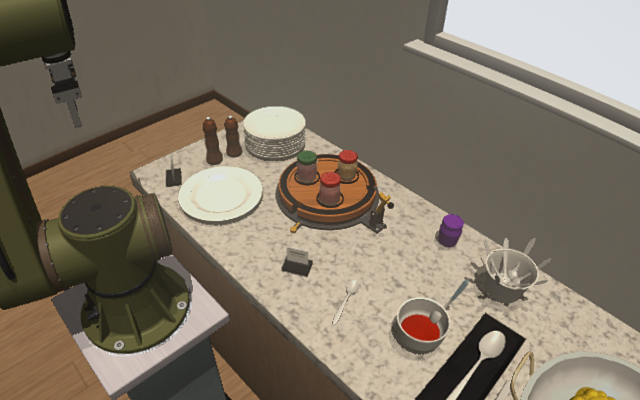

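View pics/b.png

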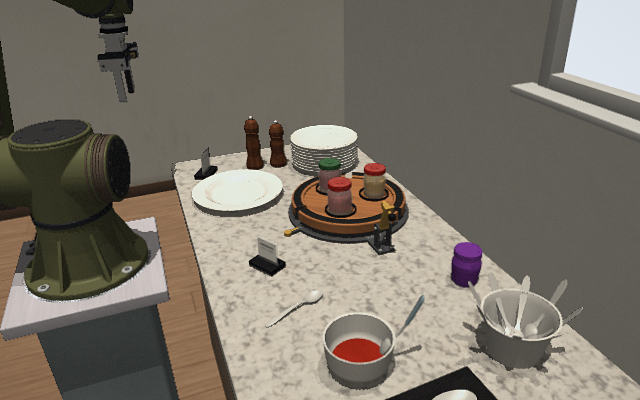

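The pictures show the green lid at scene (307,158), which is the one I want. What could be taken for it: red lids at (331,180) and (348,157), and the purple jar at (451,230). The brass stud is at about (296,228) and the open latch at about (382,210).

```bash
cat > h.py <<'E'
import numpy as np,cv2
from cell import *
H,W=400,640
def K(i):
    f=H/2/np.tan(np.radians(i["fovy"]/2)); return np.array([[f,0,i["cx"]],[0,f,i["cy"]],[0,0,1]])
def ray(i,uv):
    s=cv2.undistortPoints(np.array([[uv]],float),K(i),np.array([i["k1"],0,0,0.]))[0,0]
    M=i["camera_from_world"];R=M[:3,:3]
    return -R.T@M[:3,3], R.T@np.array([s[0],-s[1],-1])
def onz(i,uv,z):
    c,d=ray(i,uv); return c+d*(z-c[2])/d[2]
def proj(i,p):
    M=i["camera_from_world"];q=M[:3,:3]@np.array(p,float)+M[:3,3]
    x,y=q[0]/-q[2],-q[1]/-q[2];g=1+i["k1"]*(x*x+y*y);k=K(i)
    return np.array([k[0,0]*x*g+k[0,2],k[1,1]*y*g+k[1,2]])
def cross(i,u,j,v):
    c1,d1=ray(i,u);c2,d2=ray(j,v);t=np.linalg.lstsq(np.c_[d1,-d2],c2-c1,rcond=None)[0]
    a,b=c1+t[0]*d1,c2+t[1]*d2;return (a+b)/2,np.linalg.norm(a-b)
def blobs(m,amin=15):
    n,_,s,c=cv2.connectedComponentsWithStats(m.astype(np.uint8))
    return [(c[k].round(1),s[k].tolist()) for k in range(1,n) if s[k,4]>=amin]
E
python3 - <<'E'
from h import *
for n,f,(x0,y0,x1,y1) in(("scene","a",(250,130,420,260)),("side","b",(260,140,430,270))):
    im=cv2.imread(f"pics/{f}.png");i=camera_info(n);h=cv2.cvtColor(im,cv2.COLOR_BGR2HSV).astype(int)
    roi=np.zeros((400,640),bool);roi[y0:y1,x0:x1]=1
    hh,s,v=h[...,0],h[...,1],h[...,2]
    for nm,m in(("green",(hh>45)&(hh<90)&(s>80)),("redlid",((hh<4)|(hh>175))&(s>170)&(v>120)),("brass",(hh>15)&(hh<28)&(s>140)&(v>100))):
        for c,st in blobs(m&roi):print(n,nm,c,st,onz(i,c,{"green":108,"redlid":108,"brass":6}[nm]).round())
    c=cv2.resize(im[y0:y1,x0:x1],None,fx=4,fy=4,interpolation=2)[:600,:800]
    cv2.imwrite(f"pics/c_{n}.png",c)
E
```

```text
scene green [306.6 156.2] [298, 151, 19, 11, 148] [586.  57. 108.]
scene redlid [348.7 155.5] [343, 151, 14, 10, 82] [677. -21. 108.]
scene redlid [330.5 177.4] [324, 174, 13, 8, 65] [568. -57. 108.]
scene redlid [323.9 181.2] [320, 178, 10, 7, 17] [544. -56. 108.]
scene brass [384.1 197.2] [379, 193, 11, 11, 51] [ 712. -137.    6.]
scene brass [294.5 227.3] [291, 222, 9, 10, 36] [440. -55.   6.]
side green [329.1 163.7] [319, 158, 22, 12, 216] [581.  49. 108.]
side redlid [374.1 169. ] [365, 164, 20, 8, 32] [669. -25. 108.]
side redlid [374.  166.8] [370, 165, 9, 5, 32] [675. -13. 108.]
side redlid [339.9 181.4] [332, 179, 14, 6, 37] [567. -54. 108.]
side redlid [337.6 184.7] [328, 181, 23, 7, 35] [556. -67. 108.]
side brass [386.6 205.1] [382, 201, 12, 9, 62] [702. -35.   6.]
side brass [289.8 230.6] [284, 227, 15, 7, 36] [439. -54.   6.]
```

View pics/c_scene.png

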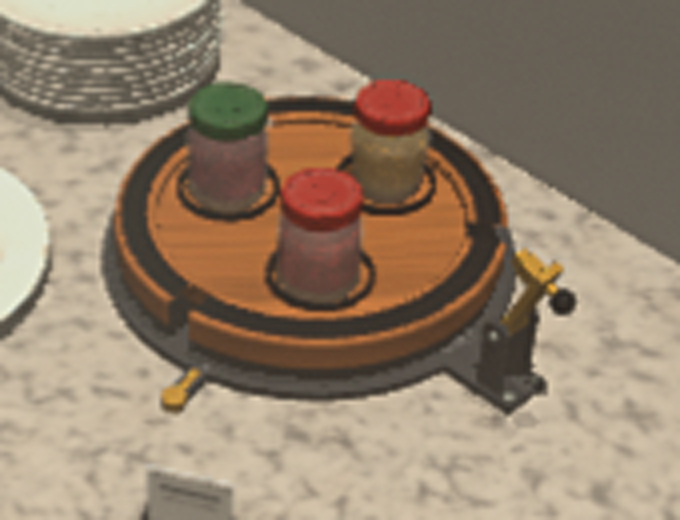

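```bash
python3 - <<'E'
from h import *
ax=np.array([608.,-8,44]);fr=np.radians(195.5)
o=[]
for n,f,(x0,y0,x1,y1) in(("scene","a",(265,140,405,245)),("side","b",(275,145,415,260))):
    im=cv2.imread(f"pics/{f}.png");i=camera_info(n);S=2.85*1.0
    im=cv2.resize(im[y0:y1,x0:x1],None,fx=S,fy=S,interpolation=2)
    P=lambda r,a,z:tuple(np.round((proj(i,[ax[0]+r*np.cos(a),ax[1]+r*np.sin(a),z])-[x0,y0])*S+S/2).astype(int).tolist())
    for r,z in((140,44),(110,44),(150,8)):
        cv2.polylines(im,[np.array([P(r,t,z) for t in np.linspace(0,6.29,90)])],0,(255,255,0),1)
    for r,a,z in((180,0,10),(66,0,38),(131.5,75,44),(184,75,56),(221,75,100)): cv2.drawMarker(im,P(r,fr+np.radians(a),z),(0,0,255),0,7)
    o.append(im[:299])
cv2.imwrite("pics/d.png",np.hstack(o))
E
```

```text
(no output)
```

View pics/d.png

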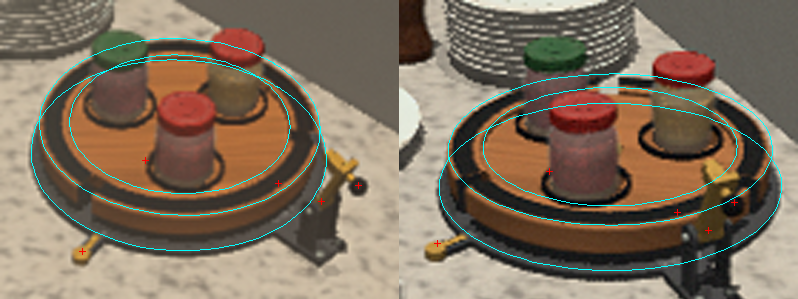

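Request:
{"op": "drive_tool", "data": {
  "motion": [0,0,0,-0.12,0,0,0,-0.12,0,0,0,-0.014],
  "jaw": 1
}}

```text
clock: 0.35
eef_pos: [137.9, 531.7, 203.9]
eef_rot: [-3.139, -0.001, -3.133]
wrist_force: [-0.2, -0.2, 0.9]
finger_gap: 77.1
```

The overlay fits: the foot plate, stud and knob crosses land on their features to within about 5 mm. The axis is at about (608,-8), the front lies at about 195.5°, and the green jar at about 112°, so it needs about +83° CCW. Moving to the start of the arc.

Request:
{"op": "drive_tool", "data": {
  "motion": [-22,-32,0,0,-22,-32,0,0,-22,-32,0,0,-22,-32,0,0,-22,-32,0,0,-22,-32,0,0,-22,-32,0,0,-22,-32,0,0]
}}

```text
clock: 1.02
eef_pos: [315.5, 268.4, 201.9]
eef_rot: [-3.136, -0.003, 3.135]
wrist_force: [0.5, 0.9, 0.1]
finger_gap: 24.2
```

Request:
{"op": "drive_tool", "data": {
  "motion": [-22,-32,0,0,-22,-32,0,0,-22,-32,0,0,-22,-32,0,0,-22,-32,0,0,-22,-32,0,0,-22,-32,0,0,-22,-32,0,0]
}}

```text
clock: 1.68
eef_pos: [491.4, -6.5, 203.5]
eef_rot: [-3.137, -0.001, 3.106]
wrist_force: [0.9, 0.4, 0.0]
finger_gap: 0.3
```

Request:
{"op": "drive_tool", "data": {
  "motion": [0,26,35,0.02,-2,26,35,0.02,0,0,35,0,0,0,25,0,0,0,8,0,0,0,3,0]
}}

```text
clock: 2.18
eef_pos: [501.0, 33.2, 58.0]
eef_rot: [-3.136, 0.004, 3.026]
wrist_force: [0.6, -0.1, 0.1]
finger_gap: 0.3
```

Request:
{"op": "drive_tool", "data": {
  "motion": [8,2,3,-0.1,4,6,3,0,0,0,2,0,0,0,2,0,0,0,2,0,0,0,2,0]
}}

```text
clock: 2.68
eef_pos: [491.9, 42.7, 47.9]
eef_rot: [-3.136, 0.009, 3.115]
wrist_force: [0.5, -0.5, -0.5]
finger_gap: 0.3
```

Request:
{"op": "drive_tool", "data": {
  "motion": [1,0,2,0,0,0,2,0,0,0,2,0,0,0,2,0]
}}

```text
clock: 3.02
eef_pos: [492.4, 43.6, 43.9]
eef_rot: [-3.138, 0.012, 3.112]
wrist_force: [-19.6, 9.3, 40.6]
finger_gap: 0.5
```

Request:
{"op": "drive_tool", "data": {
  "motion": [0,0,0,0]
}}

```text
clock: 3.1
eef_pos: [492.5, 44.0, 44.8]
eef_rot: [-3.138, 0.013, 3.111]
wrist_force: [0.4, -0.6, -0.4]
finger_gap: 0.6
```

Request:
{"op": "drive_tool", "data": {
  "motion": [0,0,0.3,0,0,0,0.3,0]
}}

```text
clock: 3.27
eef_pos: [492.9, 44.0, 44.7]
eef_rot: [-3.139, 0.014, 3.111]
wrist_force: [0.8, -0.8, 0.3]
finger_gap: 0.5
```

Request:
{"op": "drive_tool", "data": {
  "motion": [0,0,0.6,0,0,0,0.6,0]
}}

```text
clock: 3.43
eef_pos: [493.2, 44.1, 44.0]
eef_rot: [-3.139, 0.014, 3.11]
wrist_force: [-7.8, 3.5, 20.9]
finger_gap: 0.2
```

Request:
{"op": "drive_tool", "data": {
  "motion": [0,0,0.6,0]
}}

```text
clock: 3.52
eef_pos: [493.3, 44.2, 44.1]
eef_rot: [-3.139, 0.014, 3.11]
wrist_force: [-7.3, 3.3, 16.7]
finger_gap: 0.4
```

Request:
{"op": "drive_tool", "data": {
  "motion": [1.2,-2.7,0.4,0,1.5,-3.7,0.4,0,1.5,-3.8,0.4,0,1.4,-3.8,0.4,0]
}}

```text
clock: 3.85
eef_pos: [488.3, 31.3, 44.2]
eef_rot: [-3.141, 0.017, 3.109]
wrist_force: [-2.2, 2.5, 9.8]
finger_gap: 0.8
```

Request:
{"op": "drive_tool", "data": {
  "motion": [1.5,-4.8,0.4,0,1.3,-4.8,0.4,0,1.1,-4.9,0.4,0,0.9,-4.9,0.4,0,0.7,-5,0.4,0,0.5,-5,0.4,0,0.3,-5,0.4,0,0.1,-5,0.4,0]
}}

```text
clock: 4.52
eef_pos: [482.5, -8.7, 44.2]
eef_rot: [3.14, 0.022, 3.108]
wrist_force: [-2.3, 1.2, 10.7]
finger_gap: 0.6
```

```bash
cat > jar.py <<'E'
from h import *
import sys
q=[]
for n in("scene","side"):
    im=camera(n);i=camera_info(n);cv2.imwrite(f"pics/{sys.argv[1]}_{n}.png",im[...,::-1])
    h=cv2.cvtColor(im,cv2.COLOR_RGB2HSV).astype(int);m=(h[...,0]>45)&(h[...,0]<90)&(h[...,1]>80)
    m[:120]=0;m[260:]=0;m[:,:250]=0;m[:,420:]=0
    b=max(blobs(m),key=lambda t:t[1][4],default=None)
    if b is None: print(n,"none");continue
    p=onz(i,b[0],107);d=p[:2]-[608,-8];print(n,b[0],b[1][4],p.round(1),np.hypot(*d).round(1),(np.degrees(np.arctan2(d[1],d[0]))%360).round(1))
s=read_state();d=s["eef_pos"][:2]-[608,-8];print(s["clock"],s["eef_pos"].round(1),np.hypot(*d),np.degrees(np.arctan2(d[1],d[0]))%360,s["wrist_force"])
E
python3 jar.py j1
```

```text
scene none
side [327.9 167.3] 100 [571.1  32.4 107. ] 54.7 132.5
4.6167 [482.5  -9.2  44.2] 125.4826572155438 180.53683537870856 [-2.67297798 -0.78277764 10.30774636]
```

Request:
{"op": "drive_tool", "data": {
  "motion": [0,-5,0.4,0,-0.2,-5,0.4,0,-0.4,-5,0.4,0,-0.6,-5,0.4,0,-0.8,-4.9,0.4,0,-1,-4.9,0.4,0,-1.2,-4.8,0.4,0,-1.4,-4.8,0.4,0]
}}

```text
clock: 5.28
eef_pos: [489.4, -50.5, 44.2]
eef_rot: [3.14, 0.027, 3.106]
wrist_force: [-1.0, 1.8, 8.3]
finger_gap: 0.4
```

Request:
{"op": "drive_tool", "data": {
  "motion": [-1.8,-4.7,0.4,0,-1.9,-4.6,0.4,0,-2.1,-4.5,0.4,0,-2.3,-4.4,0.4,0,-2.5,-4.3,0.4,0,-2.6,-4.2,0.4,0,-2.8,-4.1,0.4,0,-2.9,-4,0.4,0]
}}

```text
clock: 5.95
eef_pos: [510.3, -89.0, 44.3]
eef_rot: [3.141, 0.033, 3.104]
wrist_force: [-0.4, 2.0, 6.2]
finger_gap: 0.2
```

```bash
python3 jar.py j2
```

```text
scene none
side none
6.05 [510.7 -89.5  44.3] 126.93954270785856 219.9244396356942 [ 1.01059917 -0.49098667  6.48044263]
```

Request:
{"op": "drive_tool", "data": {
  "motion": [-3.2,-3.8,0.5,0,-3.4,-3.6,0.5,0,-3.5,-3.5,0.5,0,-1.5,-1.5,0.5,0]
}}

```text
clock: 6.38
eef_pos: [523.7, -103.5, 44.3]
eef_rot: [-3.141, 0.037, 3.103]
wrist_force: [-0.9, 0.4, 8.9]
finger_gap: 0.7
```

Request:
{"op": "drive_tool", "data": {
  "motion": [0,0,-10,0,0,0,-40,0,0,-10,-40,0,0,-35,-10,0,0,-35,0,0,0,-35,0,0]
}}

```text
clock: 6.88
eef_pos: [514.7, -217.2, 150.0]
eef_rot: [-3.14, 0.034, 3.109]
wrist_force: [-0.1, -0.2, 1.0]
finger_gap: 0.2
```

```bash
python3 jar.py j3
```

```text
scene [311.2 173.6] 197 [542.6  -9.2 107. ] 65.4 181.1
side [321.8 177.3] 235 [537.1 -14.5 107. ] 71.2 185.2
6.9833 [ 514.1 -219.9  149.1] 231.79708856372645 246.1140413119981 [ 0.49493778  0.45843363 -0.6845183 ]
```

Request:
{"op": "drive_tool", "data": {
  "motion": [-32,-20,0,0,-32,-20,0,0,-32,-18,10,0,0,0,25,0,0,0,15,0,0,0,5,0]
}}

```text
clock: 7.48
eef_pos: [610.5, -283.0, 95.1]
eef_rot: [3.141, 0.03, 3.101]
wrist_force: [-0.4, 1.2, 1.1]
finger_gap: 0.6
```

```bash
python3 - <<'E'
from h import *
print(read_state()["eef_pos"])
im=[cv2.resize(camera(n)[130:270,x:x+140,::-1],None,fx=2.85,fy=2.85,interpolation=2) for n,x in(("scene",290),("side",300))]
cv2.imwrite("pics/k.png",np.hstack(im))
E
```

```text
[ 610.49381314 -282.98978092   95.08667133]
```

View pics/k.png

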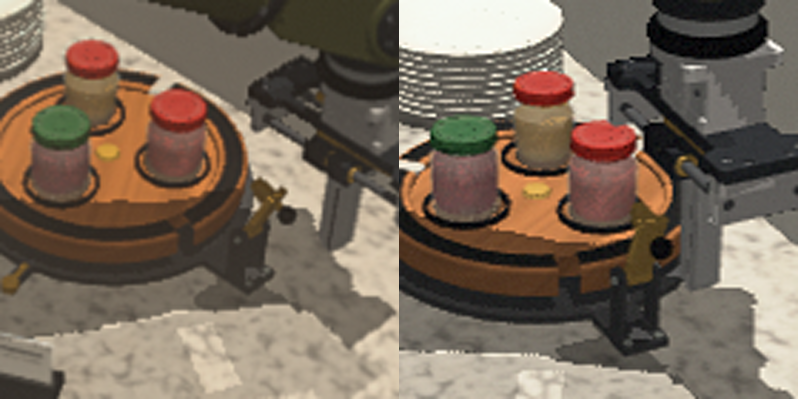

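The picture shows the fingers just outside the knob at (287,215), with the slot (182,232) a few degrees short of the latch. Pushing the latch inwards.

Request:
{"op": "drive_tool", "data": {
  "motion": [0,15,1,0,0,10,1,0,0,6,0,0,0,6,0,0,0,6,0,0,0,6,0,0]
}}

```text
clock: 8.08
eef_pos: [611.7, -234.6, 107.4]
eef_rot: [-3.126, 0.04, 3.102]
wrist_force: [-11.6, -5.8, 10.9]
finger_gap: 0.4
```

Request:
{"op": "drive_tool", "data": {
  "motion": [0,6,0,0,0,6,0,0,0,6,0,0,0,6,0,0]
}}

```text
clock: 8.42
eef_pos: [613.1, -209.1, 114.9]
eef_rot: [-3.12, 0.048, 3.102]
wrist_force: [-0.1, 0.8, 0.3]
finger_gap: 0.3
```

```bash
python3 - <<'E'
from h import *
im=[cv2.resize(camera(n)[130:270,x:x+140,::-1],None,fx=2.85,fy=2.85,interpolation=2) for n,x in(("scene",290),("side",300))]
cv2.imwrite("pics/l.png",np.hstack(im))
E
```

```text
(no output)
```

View pics/l.png

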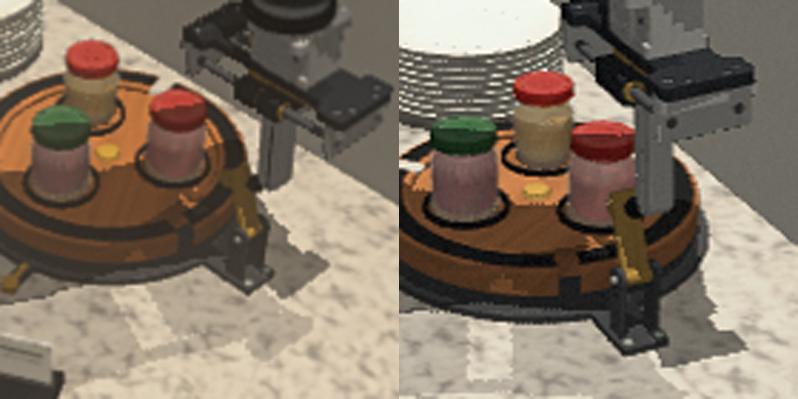

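The latch is about upright; pushing a little further.

Request:
{"op": "drive_tool", "data": {
  "motion": [0,6,0,0,0,6,0,0,0,6,0,0,0,6,0,0,0,0,0,0,0,0,0,0]
}}

```text
clock: 9.02
eef_pos: [614.0, -181.1, 112.8]
eef_rot: [-3.122, 0.046, 3.104]
wrist_force: [-0.8, 0.4, -0.2]
finger_gap: 0.3
```

```bash
python3 - <<'E'
from h import *
im=[cv2.resize(camera(n)[130:270,x:x+140,::-1],None,fx=2.85,fy=2.85,interpolation=2) for n,x in(("scene",290),("side",300))]
cv2.imwrite("pics/m.png",np.hstack(im))
E
```

```text
(no output)
```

View pics/m.png

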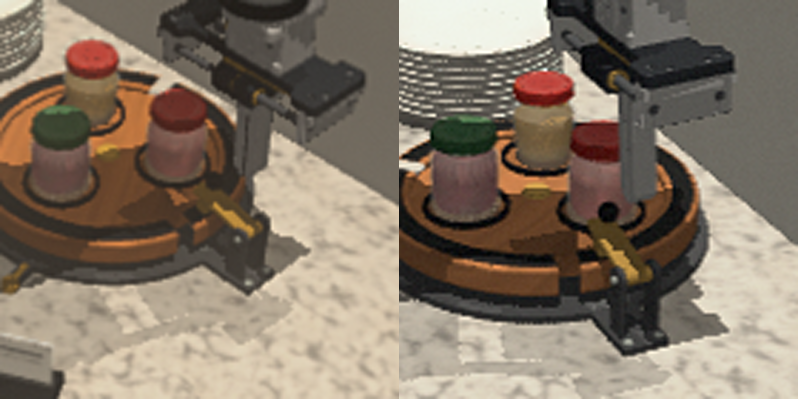

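The latch now lies on the rim. Going back to the front rim for the last degrees.

Request:
{"op": "drive_tool", "data": {
  "motion": [0,0,-38,0,22,29,-5,0,22,29,0,0,22,29,0,0,22,29,0,0,22,29,0,0,22,29,0,0,0,0,0,0]
}}

```text
clock: 9.78
eef_pos: [482.2, 1.2, 147.1]
eef_rot: [-3.122, 0.048, 3.097]
wrist_force: [0.4, 0.6, 0.6]
finger_gap: 0.7
```

Request:
{"op": "drive_tool", "data": {
  "motion": [0,0,38,0,0,0,38,0,0,0,15,0,0,0,5,0,0,0,0,0]
}}

```text
clock: 10.2
eef_pos: [489.0, -0.8, 51.0]
eef_rot: [-3.121, 0.056, 3.099]
wrist_force: [0.2, 0.3, -0.2]
finger_gap: 0.5
```

Request:
{"op": "drive_tool", "data": {
  "motion": [5,0,2,0,2,0,2,0,0,0,1.5,0,0,0,0.8,0,0,0,0.6,0,0,0,0.5,0,0,0,0.5,0]
}}

```text
clock: 10.78
eef_pos: [484.6, -1.8, 46.8]
eef_rot: [-3.121, 0.063, 3.098]
wrist_force: [-1.4, 0.0, 0.3]
finger_gap: 0.2
```

Request:
{"op": "drive_tool", "data": {
  "motion": [0,0,1,0,0,0,1,0,0,0,0.6,0,0,0,0.5,0,0,0,0.5,0,0,0,0.5,0]
}}

```text
clock: 11.28
eef_pos: [485.2, -1.9, 44.4]
eef_rot: [-3.121, 0.064, 3.098]
wrist_force: [-6.3, 1.3, 11.7]
finger_gap: 0.4
```

Request:
{"op": "drive_tool", "data": {
  "motion": [0.3,-2.5,0.4,0,0.3,-2.5,0.4,0,0.2,-2.5,0.4,0,0.2,-2.5,0.4,0,0.1,-2.5,0.4,0,0,-2.5,0.4,0]
}}

```text
clock: 11.78
eef_pos: [484.8, -16.2, 44.5]
eef_rot: [-3.122, 0.067, 3.099]
wrist_force: [-1.8, 1.4, 7.0]
finger_gap: 0.5
```

```bash
python3 jar.py j4
```

```text
scene none
side [325.8 179.3] 184 [541.9 -28.4 107. ] 69.2 197.1
11.8833 [484.8 -16.5  44.5] 123.48277714069972 183.96920698961202 [-1.89159445  0.08970707  6.37566249]
```

Request:
{"op": "drive_tool", "data": {
  "motion": [0.2,-2,0.45,0,0.1,-2,0.45,0,0.1,-2,0.45,0,0,-2,0.45,0]
}}

```text
clock: 12.22
eef_pos: [485.4, -24.3, 44.5]
eef_rot: [-3.122, 0.07, 3.099]
wrist_force: [-1.7, 1.2, 7.0]
finger_gap: 0.7
```

Request:
{"op": "drive_tool", "data": {
  "motion": [0,-1.5,0.45,0,0,-1.5,0.45,0]
}}

```text
clock: 12.38
eef_pos: [485.8, -27.4, 44.5]
eef_rot: [-3.123, 0.071, 3.099]
wrist_force: [-1.8, -0.4, 7.5]
finger_gap: 0.8
```

Request:
{"op": "drive_tool", "data": {
  "motion": [0,-1.5,0.45,0,0,-1.5,0.45,0]
}}

```text
clock: 12.55
eef_pos: [486.2, -30.5, 44.5]
eef_rot: [-3.123, 0.072, 3.099]
wrist_force: [-1.6, 1.2, 7.0]
finger_gap: 0.7
```

```bash
cat > v.py <<'E'
from h import *
import sys
im=[cv2.resize(camera(n)[y:y+100,x:x+100,::-1],None,fx=4,fy=4,interpolation=2) for n,x,y in(("scene",310,150),("side",310,170))]
cv2.imwrite(sys.argv[1],np.hstack(im))
E
python3 v.py pics/n.png
```

```text
(no output)
```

View pics/n.png

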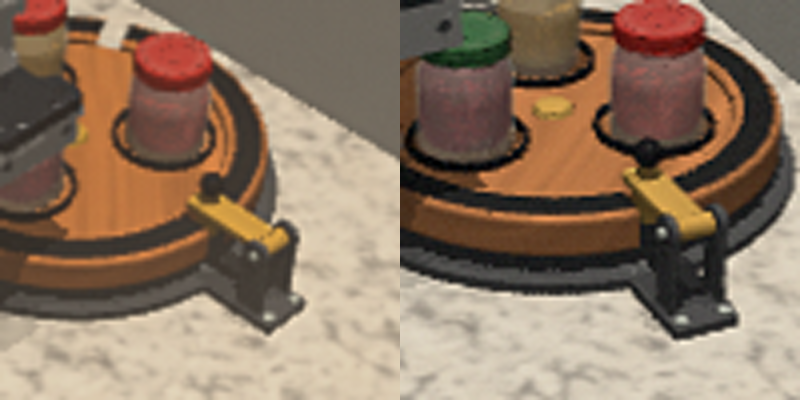

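```bash
cat > knob.py <<'E'
from h import *
a,b=camera_info("scene"),camera_info("side")
K2=[]
for n,i,(x,y) in(("scene",a,(350,185)),("side",b,(457,195))):
    g=cv2.cvtColor(camera(n),cv2.COLOR_RGB2GRAY)
    bs=blobs(g[y:y+26,x:x+28]<40,8);print(n,[(c+[x,y],s[4]) for c,s in bs])
for t in(0.25,0.1,0):
    r=184-54*np.cos(t)+18*np.sin(t);z=56+54*np.sin(t)+18*np.cos(t);f=np.radians(270.5)
    p=[608+r*np.cos(f),-8+r*np.sin(f),z];print(t,proj(a,p).round(1),proj(b,p).round(1))
E
python3 knob.py
```

```text
scene []
side []
0.25 [364.6 192.5] [373.3 203.1]
0.1 [363.2 194. ] [372.4 205.2]
0 [362.4 195.1] [372.  206.9]
```

Request:
{"op": "drive_tool", "data": {
  "motion": [-0.2,-1,0.45,0,-0.2,-1,0.45,0]
}}

```text
clock: 12.92
eef_pos: [486.7, -32.7, 44.5]
eef_rot: [-3.122, 0.073, 3.099]
wrist_force: [-5.1, -0.4, 9.2]
finger_gap: 0.4
```

```bash
python3 knob.py
```

```text
scene []
side []
0.25 [364.6 192.5] [373.3 203.1]
0.1 [363.2 194. ] [372.4 205.2]
0 [362.4 195.1] [372.  206.9]
```

Request:
{"op": "drive_tool", "data": {
  "motion": [0.2,-1,0.4,0,0.2,-1,0.4,0,0.2,-1,0.4,0]
}}

```text
clock: 13.27
eef_pos: [487.0, -35.0, 44.6]
eef_rot: [-3.123, 0.075, 3.099]
wrist_force: [-0.9, 4.4, 6.2]
finger_gap: 0.0
```

```bash
sed -i 's/(457,195)/(358,195)/; s/<40/<55/' knob.py; python3 knob.py; python3 jar.py j5
```

```text
scene [(array([356.3, 189.8]), 19), (array([364.5, 196.3]), 31)]
side [(array([371. , 205.9]), 113), (array([382.5, 214.4]), 28), (array([363.6, 219.2]), 28)]
0.25 [364.6 192.5] [373.3 203.1]
0.1 [363.2 194. ] [372.4 205.2]
0 [362.4 195.1] [372.  206.9]
scene none
side [329.4 180.8] 143 [546.6 -39.2 107. ] 68.8 206.9
13.4667 [487.  -35.1  44.6] 123.95984252541714 192.609462850442 [-0.31896612  4.36767489  5.2719704 ]
```

The tray now resists (4.4 N held), which suggests it is locked. Lifting clear to check.

Request:
{"op": "drive_tool", "data": {
  "motion": [0,0,-5,0,0,0,-30,0,0,0,-40,0,10,0,-40,0,35,0,-20,0,35,0,0,0,35,0,0,0,0,0,0,0]
}}

```text
clock: 14.13
eef_pos: [357.1, -26.8, 177.5]
eef_rot: [-3.123, 0.073, 3.1]
wrist_force: [-0.4, 0.3, -0.5]
finger_gap: 0.4
```

```bash
python3 jar.py j6; python3 knob.py; python3 v.py pics/o.png
```

```text
scene [315.8 175.6] 187 [545.7 -23.8 107. ] 64.3 194.3
side [325.5 179.9] 244 [540.1 -31.1 107. ] 71.7 198.8
14.2333 [360.9 -27.2 178.2] 247.86544870671798 184.4501056945593 [ 1.01469366 -0.42970908  0.34763368]
scene [(array([355.9, 189.9]), 17), (array([363.5, 196.3]), 25)]
side [(array([370.6, 206.1]), 123), (array([382.5, 214.4]), 28), (array([363.7, 219.2]), 29)]
0.25 [364.6 192.5] [373.3 203.1]
0.1 [363.2 194. ] [372.4 205.2]
0 [362.4 195.1] [372.  206.9]
```

View pics/o.png

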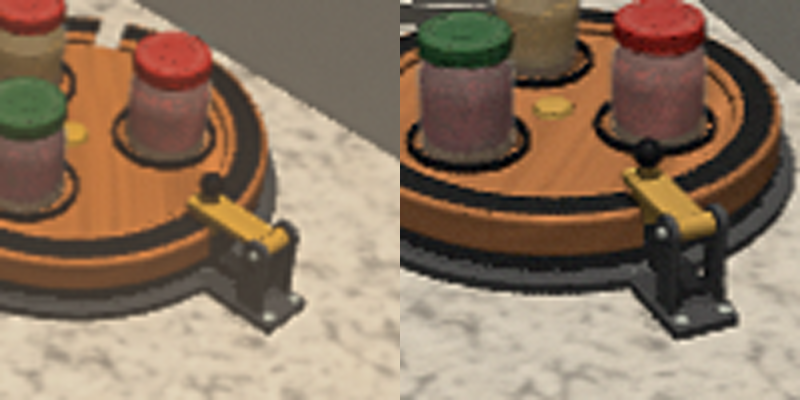

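The green jar is at about (543,-27), against (544,-26) for the front place. The bar looks level. A fingertip touch on the knob top will settle whether it is home: 82.5 mm if home, 88 mm if half caught.

Request:
{"op": "drive_tool", "data": {
  "motion": [-35,-16,0,0,-35,-16,0,0,-35,-16,0,0,-35,-16,0,0,-35,-16,0,0,-35,-16,0,0,-32,-12,0,0,0,0,0,0]
}}

```text
clock: 15.1
eef_pos: [611.2, -150.9, 187.5]
eef_rot: [-3.126, 0.062, 3.102]
wrist_force: [-1.7, 0.8, -0.9]
finger_gap: 0.9
```

Request:
{"op": "drive_tool", "data": {
  "motion": [7,11,35,0,0,0,35,0,0,0,18,0,0,0,5,0,0,0,0,0]
}}

```text
clock: 15.52
eef_pos: [612.4, -141.6, 84.3]
eef_rot: [-3.127, 0.056, 3.101]
wrist_force: [-0.1, -0.8, 0.4]
finger_gap: 0.3
```

Request:
{"op": "drive_tool", "data": {
  "motion": [0,0,0.6,0,0,0,0.6,0,0,0,0.6,0]
}}

```text
clock: 15.77
eef_pos: [613.4, -141.7, 84.3]
eef_rot: [-3.127, 0.057, 3.101]
wrist_force: [-0.0, 0.9, -0.6]
finger_gap: 0.7
```

Request:
{"op": "drive_tool", "data": {
  "motion": [0,0,0.5,0,0,0,0.5,0]
}}

```text
clock: 15.93
eef_pos: [614.4, -142.0, 85.6]
eef_rot: [-3.126, 0.061, 3.101]
wrist_force: [0.4, -0.4, -0.4]
finger_gap: 0.4
```

Request:
{"op": "drive_tool", "data": {
  "motion": [3,1,1.2,0,1,1,1.2,0,0,0,1.2,0]
}}

```text
clock: 16.18
eef_pos: [610.9, -139.9, 83.2]
eef_rot: [-3.125, 0.063, 3.101]
wrist_force: [-0.6, 0.0, -0.7]
finger_gap: 0.4
```

Request:
{"op": "drive_tool", "data": {
  "motion": [0,0,0.8,0,0,0,0.8,0]
}}

```text
clock: 16.35
eef_pos: [611.3, -139.9, 82.4]
eef_rot: [-3.125, 0.065, 3.101]
wrist_force: [-3.5, 1.5, 9.3]
finger_gap: 0.8
```

Contact came at 82.4 mm, so the latch is fully home. Retreating.

Request:
{"op": "drive_tool", "data": {
  "motion": [0,0,-5,0,0,0,-30,0,0,0,-40,0,0,0,-40,0,30,-20,-10,0,30,-20,0,0,0,0,0,0,0,0,0,0]
}}

```text
clock: 17.02
eef_pos: [539.1, -175.6, 210.6]
eef_rot: [-3.124, 0.064, 3.103]
wrist_force: [-0.3, 0.4, 0.3]
finger_gap: 0.4
```

```bash
python3 jar.py j7; python3 knob.py; cp pics/j7_side.png pics/p.png
```

```text
scene none
side [325.5 179.9] 236 [540.1 -31.1 107. ] 71.7 198.8
17.1167 [ 539.7 -175.1  209.8] 180.55500291561378 247.77032060703908 [ 0.33827515 -0.22466685 -0.68767382]
scene [(array([367.9, 192.9]), 70), (array([354.7, 190.3]), 26), (array([354.4, 206.8]), 49)]
side [(array([369.5, 205.4]), 133), (array([382.5, 214.4]), 28), (array([363.9, 219.1]), 34)]
0.25 [364.6 192.5] [373.3 203.1]
0.1 [363.2 194. ] [372.4 205.2]
0 [362.4 195.1] [372.  206.9]
```

View pics/p.png

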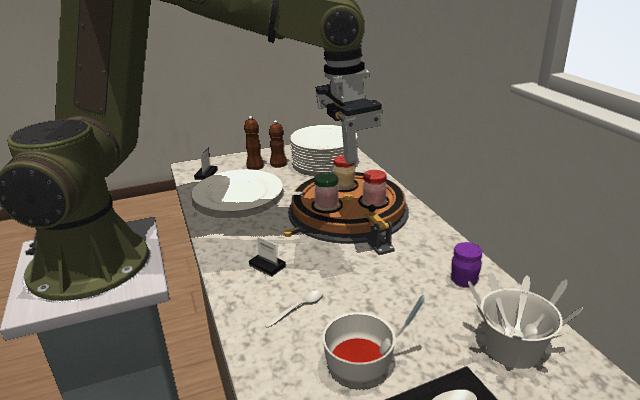

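The picture shows the green jar (325,190) at the front by the stud (290,231), the latch down at (380,215), the bystanders in place and the robot clear.

```bash
python3 -c "
from cell import *
print(sign_off())"
```

```text
the job is handed in; nothing more can be done
None
```

I turned the tray about 85° counter-clockwise by pressing on its rim. That put the green-lidded jar at the front, with the brass latch home in the slot. I handed the job in after about 17 s of the 72 s allowed; the hand-in gives no verdict.

**Order:** I turned most of the way, tipped the latch over onto the rim, then turned slowly until the tongue dropped in and the tray resisted further turning.

**Last checks:**
- **Jar:** it measured about (543, -27) mm against a front place of about (544, -26) mm. The two cameras differ by about 9 mm on this, so that is their mean.
- **Latch:** a light touch on the knob met contact at 82.4 mm. Fully home would be 82.5 mm, and half caught about 88 mm.
- **Jars and bystanders:** in the last picture the jars stood upright, and the sign, plate and teaspoon looked unmoved. The robot was clear of everything.

**Checks that failed or disagreed:**
- **First press:** it briefly reached about 41 N on the rim, above the 5 to 14 N advised but under the 60 N limit.
- **Knob position from the cameras:** too coarse to tell fully home from half caught, so I relied on the touch.
- **Last scene-camera look:** the gripper hid the green lid, so the final jar reading there came from the side camera alone. It matched the one before.

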